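Find the tumbler rotor's heavy side and hold it down

ROBOT

A 7-joint arm with a two-finger parallel gripper is mounted at the origin on the work surface. World frame = base frame: x ahead of the robot, y to its left, z up, the work surface at z = 0. Lengths are in m, angles in rad, forces in N, time in s.
With the tool pointing down it reaches from about 0.425 to 1.025 m from the base axis. Payload 9.4 kg.
Tool frame: the origin (TCP) lies at the very end of the fingers, on their centre line; the grasp point (between the pads) lies 19 mm behind it (tcp_to_grasp is the distance from the TCP to the grasp point, in m); y points along the fingers, x is the direction in which the jaws open and shut, and the axes are right-handed (so a half turn about y gives the same grasp; the last joint's range is limited). The gripper opens to 85 mm and grips with 20 to 120 N. Pads are 22 mm wide; open, the fingers measure 114 mm over their backs; the gripper's body (76 mm by 85 mm) begins 54 mm behind the grasp point. The pads swing forward as they close: fully open they stand 13 mm farther back than shut.
Start: joints at [1.269, 0.599, -0.003, 1.599, 0.002, 0.943, -0.08], TCP at [0.162, -0.707, 0.231] pointing down, gripper open.
Joint ranges: [-2.57, 2.57], [-0.35, 1.97], [-1.29, 1.29], [0.11, 2.56], [-1.05, 4.19], [0.11, 1.86], [-2.63, 2.63]. Speed limits (rad/s): [2.22, 2.22, 3.01, 3.01, 3.14, 3.14, 3.14].

INTERFACE

Orientations are given as a 3x3 rotation matrix whose columns are the frame's x, y, z axes.
In Python, from plant import observe, capture, camera_params, job_done, find_in, regions_of, tip_of, tcp_to_grasp gives the robot as it stands.
- The arm moves only by the tool jog_arm, never from a script. Its argument "rows" is one flat list of numbers, 6 for each row, row after row: the shift along the tool's x, y, z in m, then the turn, a rotation vector about the tool's x, y, z in degrees. In form: [tx, ty, tz, wx, wy, wz, tx, ty, tz, wx, wy, wz, ...]. A call has 1 to 12 rows; each row is the pose to reach, as a shift and turn from the pose measured when the call began, along the tool's axes at that moment; what a row does not reach only later rows make up. A row lasts 1/12 s, in which the tool goes at most 41.7 mm and 7.16 degrees, less where a joint would pass 70% of its speed; a pose out of reach is approached as far as the arm can. A call with a gripper value outside its range is refused whole. "hand" is the finger opening in m, from 0 to 0.0854, set as the call begins (left out, the last holds). The fingers move at their own pace and stop on an object; the grip force is fixed at half the most. Time passes only in rows, so rows that repeat a pose let the fingers close. It gives the time, the measured TCP pose, the force and the opening at its end, in the units of the state.
- observe(): the state, without advancing time (a new reading comes with each control period).
- capture(name): name is "scene" or "top"; returns the picture (384x512x3 uint8, red, green, blue); there is no depth.
- camera_params(name): a dict with "mtx" (3x3 intrinsics, pixels), "k1" (the pictures are not rectified: a ray, as slopes to the right and down, at radius r is drawn at 1 + k1 r^2 times it, then the intrinsics apply), "R" (3x3) and "t" (3): a world point X has camera coordinates R X + t. Camera axes: x right, y down, z forward; pixel columns grow to the right and rows downward; lengths in m; the calibration is good to about 2 mm. A picture is of the moment at which its call begins. camera_params takes no time and is no camera call.
- job_done(): hands the job in, once; it reports no verdict.
Trained networks look in the newest picture that a camera, given by its name, has taken for a name from the list of things; names that differ only in an ending like _2 or _b are one class to them, and where a whole thing is asked for, a point or a joint stands for the part that bears it (a point fixed in the world has none). Each returns a list of dicts, best first, with "score" (0 to 1); they miss things now and then, are a little off and sometimes report something else, mostly with a low value. They report only what shows in the picture. A call takes as long as a camera call.
- find_in(target, camera): "at" ([row, column] in pixels, amid what is visible of it).
- regions_of(target, camera): "pixels" (384x512 bool, what is visible of it) and "at" ([row, column] in pixels, amid what is visible of it).
- tip_of(target, camera): "at" ([row, column] in pixels: a listed point, or the origin of a listed thing).
The state is a dict: "t": time; "joints": joint angles; "qd": joint speeds; "effort": joint torques, N m; "eef_pos": TCP position; "orientation": TCP orientation; "force": force on the tool from outside, world axes, zero at the start; "moment": the same for the moment, N m; "grip_width": finger opening in m.
Only numpy, scipy, OpenCV 4.12 (cv2) and the standard library are available. Lean on these libraries where they do the work, as an engineer would, in place of code of your own. Each camera call takes 0.05 s, during which the arm holds its last target.

TASK

The vibration rotor of the polishing tumbler, a blue drum on its service stand, has a weight hidden inside on one side, and its bearing is so stiff that it stays wherever it is left. Take the red handle of its sprung crank and turn the drum slowly all the way round at least once to feel where the heavy side is, then bring the drum's heavy side straight down and finish there with the handle still gripped and the drum held still. Leave the other things on the bench where they are.

Things in the scene. Friction and masses are not known exactly. Their poses are not given: they have to be found in the camera images.
- axle (a point): centre of the crank circle, on the rotor's level shaft, 160 mm above the bench, on the fixed grey stand. Axes: z up, y along the shaft towards the aluminium pillar (50 mm wide, 196 mm tall, at y = 65 to 95 mm), x level across it. Foot plate 150 x 150 x 16 mm at y = -20 to 130 mm; the dark crank arm at y = -5 to 8 mm.
- drum (a point): centre of the rotor, a blue drum 130 mm across, 36 mm thick, 30 mm from axle towards the pillar. A white stripe crosses its rim. Inside, unseen, sits a weight of about 0.6 kg, 40 mm off the shaft, at an angle from the stripe that differs every time. It pulls with up to 0.20 to 0.27 N m (4 to 5.4 N at the handle), most when the heavy side is level with the shaft.
- crank: red crank handle, a free-spinning sleeve 18 mm across, 88 mm long, parallel to the shaft at 50 mm crank radius. Origin: its middle, at y = -56 mm from axle (sleeve y = -12 to -100 mm). Gripped across from above at y = -72 mm, a gripper pointing down clears the drum all round the circle; the sleeve turns in the grip. Light (40 g with its arm). Its x and z axes mean nothing.
- rotor (a joint): angle of the drum, rad: 0 with its white stripe straight up, pi/2 with the stripe on the +x side of axle; no stops for three turns either way; starts within 0.7 of 0. A seal drags with a steady 0.33 N m (6.6 N at the handle), so it stays where left. Turned slowly, the push needed is greatest while the heavy side rises level with the shaft, least while it sinks there.
- lead (a joint): how far the sprung crank stands ahead of the white stripe, rad, counted like rotor: near 0 when let go, so the handle's angle is rotor + lead. A torsion spring of 1.2 N m/rad ties them: the crank runs ahead by up to 0.5 rad, more the harder the drum is to turn, and stays so when the crank is stopped and held; turning back, the drum waits until the lead has reversed.
- cap: bystander, leave alone: black plastic dust cap of the rotor, an open dish 100 mm across, 22 mm tall, lying on the bench; origin at the centre of its underside
- jar_a: bystander, leave alone: glass jar with a blue lid, 56 mm across, 75 mm tall; origin at the centre of its underside
- jar_b: bystander, leave alone: glass jar with a yellow lid, 52 mm across, 65 mm tall; origin at the centre of its underside
- driver: bystander, leave alone: screwdriver lying on the bench
- brush: bystander, leave alone: small brush lying on the bench
- wax: bystander, leave alone: red bar of polishing compound, 70 x 35 x 25 mm; origin at the centre of its underside
- loupe: bystander, leave alone: black eye loupe, 36 mm across, 34 mm tall; origin at the centre of its underside

How it is judged:
On the way:
1. the drum has been turned all the way round, either way ((value of joint rotor above 5.5 rad or value of joint rotor below -5.5 rad)), for 0.1 s.
At the end, for the whole second after the job is handed in: The heavy side of the rotor points straight down within 23 degrees (0.40 rad), the drum stands still (under 0.08 rad/s) and the fingers still grip the crank handle (more than 2 N), after the drum has been all the way round once (angle between heavy_side_c0's own z axis and vertical above 2.742 rad and contact force between the fingers and crank above 2 N and velocity of joint rotor between -0.08 and 0.08 rad/s); the arm keeps its last pose, push and grip.
It fails at once if a bystander on the bench is shifted by more than 25 mm (distance of any of cap, jar_a, jar_b, driver, brush, wax, loupe from where it was at the start of the episode above 0.025 m).
It also fails if it takes over 58 s, if anything falls off the work surface, if the arm or the gripper's body presses on something with over 40 N, if the wrist force passes 120 N, or if a joint passes its speed limit or range.

## Working session

There is one attempt and no reset: what is moved stays moved. The work goes in short steps, Python scripts to look and compute and a tool call to move; the robot and the scene stay as the last step left them, time stands still between calls to the robot, and variables do not carry over. Pictures are saved under pics/ and viewed, and the job is handed in when it is done.

Besides the shell and the picture viewer there is one more tool, called as name(argument=value, ...), one argument or row to a line, values as JSON. jog_arm: Moves the arm, as the interface text tells. Its arguments: {"type":"object","properties":{"rows":{"type":"array"},"hand":{"type":"number"}},"required":["rows"]}

```bash
mkdir -p pics; ls
cat > h.py <<'E'
import numpy as np, cv2
from plant import *
np.set_printoptions(precision=4,suppress=True)
def save(img,n): cv2.imwrite('pics/'+n+'.png',img[:,:,::-1])
def ray(px,cam):
    c=camera_params(cam);K=np.array(c['mtx']);R=np.array(c['R']);t=np.array(c['t'])
    d=np.array([px[1],px[0],1.]);u=np.linalg.solve(K,d)[:2]
    s=u.copy()
    for _ in range(30): s=u/(1+c['k1']*(s@s))
    return -R.T@t, R.T@np.array([s[0],s[1],1])
def atz(px,cam,z):
    o,d=ray(px,cam); return o+d*(z-o[2])/d[2]
def proj(X,cam):
    c=camera_params(cam);p=np.array(c['R'])@X+np.array(c['t']);s=p[:2]/p[2];s=s*(1+c['k1']*(s@s))
    q=np.array(c['mtx'])@np.array([s[0],s[1],1]);return q[[1,0]]
def tri(obs):
    A=np.zeros((3,3));b=np.zeros(3)
    for px,cam in obs:
        o,d=ray(px,cam);d=d/np.linalg.norm(d);P=np.eye(3)-np.outer(d,d);A+=P;b+=P@o
    X=np.linalg.solve(A,b);return X,[proj(X,c)-np.array(p) for p,c in obs]
E
python3 - <<'E'
from h import *
print(observe())
for c in ['scene','top']:
    save(capture(c),c+'0'); print(camera_params(c))
    for t in ['axle','drum','crank']:
        print(c,t,[(np.array(r['at']),r['score']) for r in tip_of(t,c)[:3]])
E
```

```text
pics
{'t': 0.0, 'joints': array([ 1.2693,  0.6002, -0.0026,  1.6001,  0.0018,  0.9429, -0.0797]), 'qd': array([-0.0002, -0.0015,  0.0006,  0.0006,  0.0007, -0.0004,  0.0013]), 'effort': array([ -0.0005, -77.6433,   1.5648, -25.8004,   0.0123,   0.0091,
         0.    ]), 'eef_pos': array([ 0.1615, -0.7063,  0.2304]), 'orientation': array([[ 0.223 , -0.0005,  0.9748],
       [-0.9748,  0.0015,  0.223 ],
       [-0.0016, -1.    , -0.0001]]), 'force': array([ 0.87  ,  0.7449, -0.1423]), 'moment': array([-0.0255, -0.0364, -0.0468]), 'grip_width': 0.085308914714837}
{'mtx': array([[349.4216,   0.    , 259.3103],
       [  0.    , 349.4216, 188.5773],
       [  0.    ,   0.    ,   1.    ]]), 'k1': -0.003985253419535045, 'R': array([[ 0.6411,  0.7674, -0.0081],
       [ 0.6414, -0.5416, -0.5434],
       [-0.4214,  0.3432, -0.8394]]), 't': array([-0.3269, -0.2787,  1.5868])}
scene axle [(array([171.7, 349. ]), 0.7), (array([167.4, 293.3]), 0.62)]
scene drum [(array([161.6, 296.2]), 0.75)]
scene crank [(array([176.9, 293.2]), 0.41)]
{'mtx': array([[448.4815,   0.    , 249.137 ],
       [  0.    , 448.4815, 192.8723],
       [  0.    ,   0.    ,   1.    ]]), 'k1': 0.005826271068806786, 'R': array([[-0.0152, -0.9996, -0.0224],
       [-0.9806,  0.0192, -0.1952],
       [ 0.1956,  0.019 , -0.9805]]), 't': array([0.014 , 0.562 , 1.2745])}
top axle [(array([185.3, 207.1]), 0.7)]
top drum [(array([191.3, 199.3]), 0.67)]
top crank [(array([167.5, 221.2]), 0.48)]
```

View pics/scene0.png

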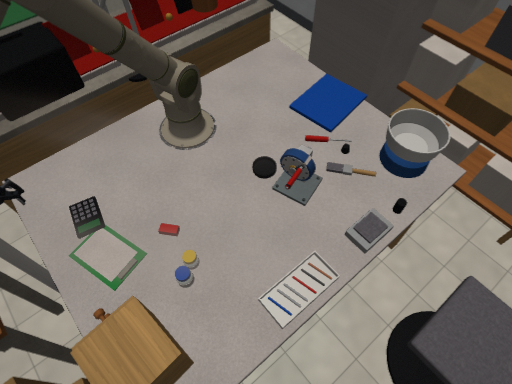

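View pics/top0.png

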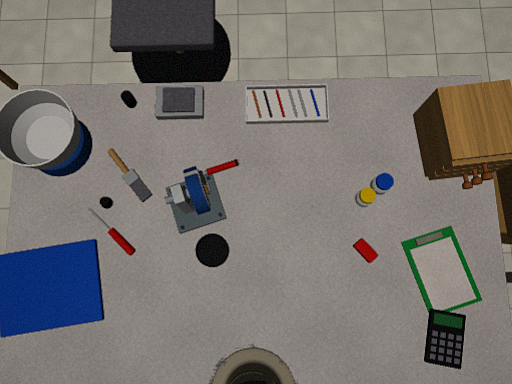

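Run:
```python
from h import *
for n,a,b in [('axle1',[171.7,349],[185.3,207.1]),('axle2',[167.4,293.3],[185.3,207.1]),('drum',[161.6,296.2],[191.3,199.3]),('crank',[176.9,293.2],[167.5,221.2])]:
    print(n,*tri([(a,'scene'),(b,'top')]))
print(atz([185.3,207.1],'top',.16),atz([167.4,293.3],'scene',.16),atz([191.3,199.3],'top',.16),atz([161.6,296.2],'scene',.16))
```

```text
axle1 [0.6371 0.1859 0.1541] [array([  1.6906, -27.5171]), array([-24.4386, -24.2375])]
axle2 [0.5619 0.1158 0.1736] [array([ 0.016 , -0.0657]), array([-0.0471, -0.0751])]
drum [0.5477 0.1396 0.172 ] [array([ 0.2068, -0.8499]), array([-0.6233, -0.9789])]
crank [0.6039 0.0747 0.1989] [array([-0.0307,  0.1278]), array([0.0889, 0.1417])]
[0.5647 0.1172 0.16  ] [0.5553 0.1236 0.16  ] [0.5483 0.1385 0.16  ] [0.5429 0.1496 0.16  ]
```

Run:
```python
from h import *
for c,(r0,r1,c0,c1) in {'scene':(135,215,255,345),'top':(150,245,150,250)}.items():
    im=capture(c); save(cv2.resize(im[r0:r1,c0:c1],None,fx=6,fy=6,interpolation=cv2.INTER_CUBIC),c+'z')
    for t in ['crank','drum']:
        for r in regions_of(t,c)[:2]:
            p=np.argwhere(r['pixels']); print(c,t,r['score'],r['at'],len(p),p.min(0),p.max(0))
            if t=='crank': print(cv2.minAreaRect(p.astype(np.float32)))
```

```text
scene crank 0.51 [177.8, 296.0] 133 [168 286] [187 301]
((177.49998474121094, 293.4999694824219), (6.37905216217041, 21.91065788269043), 56.3099365234375)
scene drum 0.86 [162.2, 293.7] 891 [148 280] [188 315]
top crank 0.78 [169.5, 221.9] 173 [160 208] [173 237]
((166.8000030517578, 222.60000610351562), (5.692099571228027, 30.990318298339844), 18.43494987487793)
top drum 0.61 [184.0, 203.4] 1059 [159 184] [213 239]
```

View pics/scenez.png

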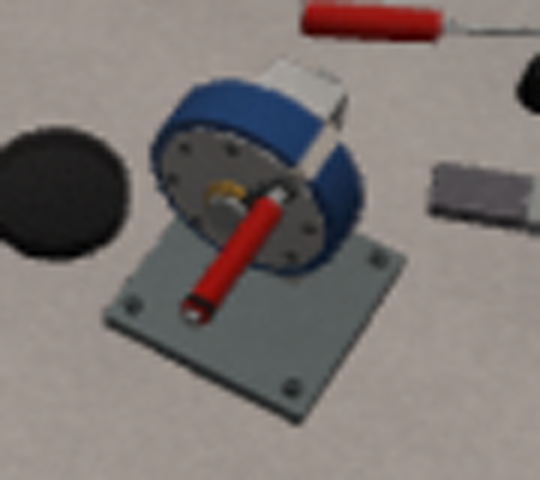

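View pics/topz.png

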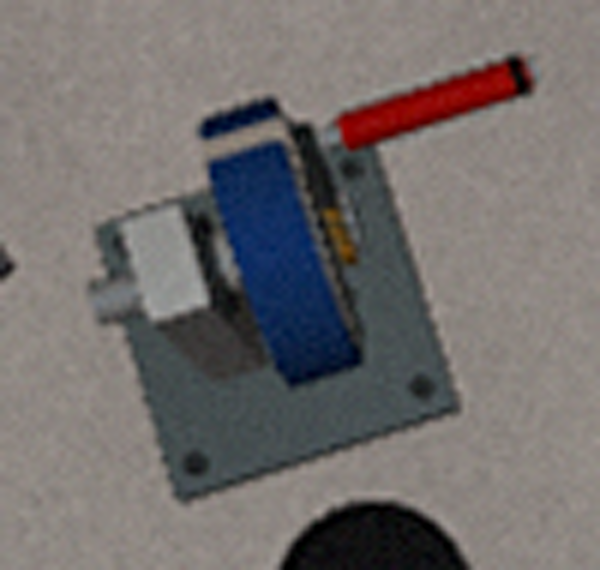

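```bash
cat > fit.py <<'E'
from h import *
from scipy.optimize import least_squares
def fr(p):
    c,s=np.cos(p[2]),np.sin(p[2]); ex=np.array([c,s,0]);ey=np.array([-s,c,0])
    return np.array([p[0],p[1],.16]),ex,ey
def P(p,x,y,z): o,ex,ey=fr(p); return o+ex*x+ey*y+np.array([0,0,z])
def hp(p,y): return P(p,.05*np.sin(p[3]),y,.05*np.cos(p[3]))
O={'scene':(255,135),'top':(150,150)}
def px(cam,u,v): return np.array([(v+.5)/6-.5+O[cam][1],(u+.5)/6-.5+O[cam][0]])
obs=[]
for cam,u,v,x,y in [('top',460,407,-.075,-.02),('top',182,497,-.075,.13),('top',97,225,.075,.13),
  ('scene',105,315,-.075,-.02),('scene',300,412,.075,-.02),('scene',405,260,.075,.13)]:
    obs.append((px(cam,u,v),cam,lambda p,x=x,y=y:P(p,x,y,-.144)))
for cam,u,v,y in [('top',525,75,-.1),('top',340,133,-.012),('scene',275,200,-.012),('scene',198,310,-.1)]:
    obs.append((px(cam,u,v),cam,lambda p,y=y:hp(p,y)))
f=lambda p:np.concatenate([proj(g(p),c)-q for q,c,g in obs])
if __name__=='__main__':
    r=least_squares(f,[.56,.116,.3,.6],loss='soft_l1'); print(r.x); print(r.fun.reshape(-1,2))
    p=r.x; print(fr(p)); print('grip',hp(p,-.072)); 
    for y in(-.12,-.02,.0,.03): print(y,hp(p,y))
    # bystanders
    for t in ['cap','driver','brush']:
        for c in ['top']:
            capture(c)
            print(t,[(atz(q['at'],c,0.01),q['score']) for q in find_in(t,c)[:2]])
E
python3 fit.py
```

```text
[0.5621 0.1171 0.3124 0.6033]
[[-0.4225  0.127 ]
 [ 0.6134 -0.7896]
 [-0.1023 -0.8472]
 [-0.8375 -0.4305]
 [ 0.2102  0.4298]
 [-1.589   0.4803]
 [-0.8386  0.6261]
 [-0.0491  0.1684]
 [ 0.4844 -0.7969]
 [ 0.2262 -0.6219]]
(array([0.5621, 0.1171, 0.16  ]), array([0.9516, 0.3073, 0.    ]), array([-0.3073,  0.9516,  0.    ]))
grip [0.6113 0.0573 0.2012]
-0.12 [0.626  0.0116 0.2012]
-0.02 [0.5953 0.1068 0.2012]
0.0 [0.5891 0.1258 0.2012]
0.03 [0.5799 0.1544 0.2012]
cap [(array([0.3969, 0.114 , 0.01  ]), 0.78)]
driver [(array([0.4249, 0.4018, 0.01  ]), 0.88), (array([0.6509, 0.1141, 0.01  ]), 0.64)]
brush [(array([0.6249, 0.3752, 0.01  ]), 0.74)]
```

jog_arm(
  rows=[-0.237,-0.09,0.428,0,-47,0,-0.237,-0.09,0.428,0,-47,0,-0.237,-0.09,0.428,0,-47,0,-0.237,-0.09,0.428,0,-47,0,-0.237,-0.09,0.428,0,-47,0,-0.237,-0.09,0.428,0,-47,0,-0.237,-0.09,0.428,0,-47,0,-0.237,-0.09,0.428,0,-47,0,-0.237,-0.09,0.428,0,-47,0,-0.237,-0.09,0.428,0,-47,0,-0.237,-0.09,0.428,0,-47,0,-0.237,-0.09,0.428,0,-47,0],
  hand=0.0854,
)

```text
t: 2.0
eef_pos: [0.5276, -0.3784, 0.322]
orientation: [[0.865, 0.001, 0.501], [-0.501, -0.0, 0.865], [0.001, -1.0, 0.0]]
force: [0.4, -0.6, 0.3]
grip_width: 0.0851
```

```bash
cat > mv.py <<'E'
from h import *
from fit import fr,hp
p=np.array([0.5621,0.1171,0.3124,0.6033])
o,ex,ey=fr(p)
RT=np.array([ex,[0,0,-1],np.cross(ex,[0,0,-1])]).T
def to(grasp,R=RT,s=None):
    s=s or observe(); tcp=np.array(grasp)+np.array([0,0,-tcp_to_grasp if not callable(tcp_to_grasp) else -tcp_to_grasp()])
    Rm=s['orientation']; sh=Rm.T@(tcp-s['eef_pos']); w=np.degrees(cv2.Rodrigues(Rm.T@R)[0].ravel())
    return np.concatenate([np.round(sh,4),np.round(w,1)])
def circ(a,y=-.072): return o+ey*y+.05*np.sin(a)*ex+np.array([0,0,.05*np.cos(a)])
E
python3 - <<'E'
from mv import *
print(tcp_to_grasp, observe()['eef_pos'],observe()['force'],observe()['joints'])
g=circ(.6033); print(g,to(g+[0,0,.08]),to(g))
E
```

```text
0.0187 [ 0.5276 -0.3784  0.322 ] [ 0.4395 -0.6496  0.3369] [ 0.7253  0.4373 -0.2816  1.6679  0.1356  1.055  -0.1233]
[0.6112 0.0573 0.2012] [ -0.1461   0.0595   0.4189   0.     -48.       0.    ] [ -0.1462   0.1395   0.4189   0.     -48.       0.    ]
```

jog_arm(
  rows=[-0.146,0.0595,0.419,0,-48,0,-0.146,0.0595,0.419,0,-48,0,-0.146,0.0595,0.419,0,-48,0,-0.146,0.0595,0.419,0,-48,0,-0.146,0.0595,0.419,0,-48,0,-0.146,0.0595,0.419,0,-48,0,-0.146,0.0595,0.419,0,-48,0,-0.146,0.0595,0.419,0,-48,0,-0.146,0.0595,0.419,0,-48,0,-0.146,0.0595,0.419,0,-48,0,-0.146,0.0595,0.419,0,-48,0,-0.146,0.0595,0.419,0,-48,0],
)

```text
t: 3.0
eef_pos: [0.6115, 0.0661, 0.2623]
orientation: [[0.949, 0.001, -0.316], [0.316, 0.004, 0.949], [0.002, -1.0, 0.004]]
force: [0.0, 0.6, 0.7]
grip_width: 0.0855
```

Run:
```python
from mv import *
s=observe();print(s['eef_pos'],s['force'],s['moment'],s['joints'])
g=circ(.6033); print(to(g+[0,0,.08]),to(g))
for c,(r0,r1,c0,c1) in {'scene':(115,215,245,345),'top':(140,240,150,270)}.items():
    im=capture(c); save(cv2.resize(im[r0:r1,c0:c1],None,fx=5,fy=5,interpolation=cv2.INTER_CUBIC),c+'1')
```

```text
[0.6115 0.0661 0.2623] [0.0288 0.5798 0.74  ] [ 0.052   0.0263 -0.0139] [ 0.1742  0.4816 -0.5434  1.8055  0.2974  0.9346 -0.1752]
[-0.003  -0.0003 -0.0083 -0.2     0.5     0.1   ] [-0.0032  0.0797 -0.0086 -0.2     0.5     0.1   ]
```

View pics/scene1.png

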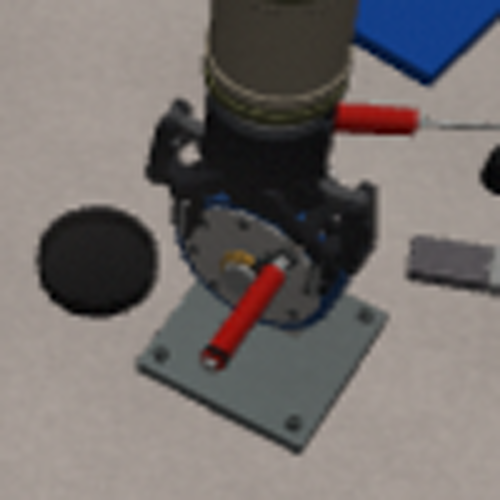

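View pics/top1.png

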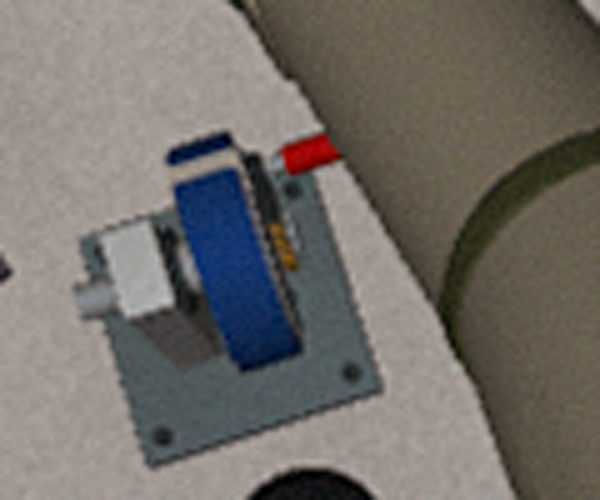

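jog_arm(
  rows=[-0.003,0.02,-0.0085,0,0.5,0,-0.003,0.04,-0.0085,0,0.5,0,-0.003,0.06,-0.0085,0,0.5,0,-0.003,0.07,-0.0085,0,0.5,0,-0.003,0.08,-0.0085,0,0.5,0,-0.003,0.08,-0.0085,0,0.5,0,-0.003,0.08,-0.0085,0,0.5,0],
)

```text
t: 3.68
eef_pos: [0.6112, 0.0494, 0.1825]
orientation: [[0.953, 0.0, -0.302], [0.302, -0.0, 0.953], [0.0, -1.0, -0.0]]
force: [-0.5, 0.5, 0.6]
grip_width: 0.0853
```

Run:
```python
from mv import *
s=observe();print(s['t'],s['eef_pos'],s['force'])
g=circ(.6033); print(to(g))
for c,(r0,r1,c0,c1) in {'scene':(115,215,245,345)}.items():
    im=capture(c); save(cv2.resize(im[r0:r1,c0:c1],None,fx=5,fy=5,interpolation=cv2.INTER_CUBIC),c+'2')
```

```text
3.6833 [0.6112 0.0494 0.1825] [-0.4562  0.4904  0.5747]
[ 0.0024 -0.      0.0075  0.     -0.3     0.    ]
```

View pics/scene2.png

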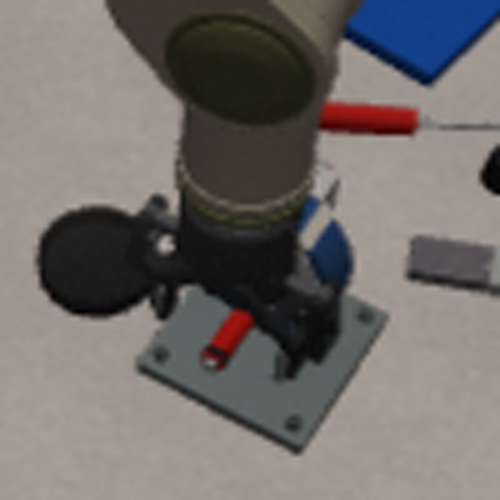

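jog_arm(
  rows=[0.0025,0,0.007,0,0,0,0.0025,0,0.007,0,0,0,0.0025,0,0.007,0,0,0,0.0025,0,0.007,0,0,0,0.0025,0,0.007,0,0,0,0.0025,0,0.007,0,0,0,0.0025,0,0.007,0,0,0,0.0025,0,0.007,0,0,0],
  hand=0,
)

```text
t: 4.4
eef_pos: [0.6119, 0.0571, 0.1831]
orientation: [[0.953, 0.001, -0.302], [0.302, 0.0, 0.953], [0.001, -1.0, -0.0]]
force: [-0.8, -0.1, 1.1]
grip_width: 0.0163
```

```bash
cat >> mv.py <<'E'
log='log.txt'
def report(n=0.35,k=12):
    s=observe(); g=s['eef_pos']+[0,0,tcp_to_grasp]; d=g-o
    x,y,z=d@ex,d@ey,d[2]; a=np.arctan2(x,z); f=s['force']; fx,fz=f@ex,f[2]
    ft=-(fx*np.cos(a)-fz*np.sin(a)); frad=fx*np.sin(a)+fz*np.cos(a)
    print('t%.2f a=%.3f r=%.4f y=%.4f push=%.2f rad=%.2f fy=%.2f w=%.4f Mz=%s'%(s['t'],a,np.hypot(x,z),y,ft,frad,f@ey,s['grip_width'],s['moment']))
    return s,a
def plan(a1,a0=None,k=12,r=.05):
    s,a=report(); a0=a if a0 is None else a0
    rows=[]
    for i in range(1,k+1):
        q=a0+(a1-a0)*i/k; rows.append(to(o+ey*-.072+r*np.sin(q)*ex+np.array([0,0,r*np.cos(q)]),s=s))
    rr=[]
    for w in rows: rr+= [round(round(v*2000)/2000,4) for v in w[:3]]+[round(float(v)*2)/2 for v in w[3:]]
    print([float(v) if v else 0 for v in rr])
E
python3 -c "
from mv import *
report()"
```

```text
t4.40 a=0.606 r=0.0509 y=-0.0724 push=1.23 rad=0.48 fy=0.17 w=0.0163 Mz=[-0.0026 -0.1154 -0.0431]
```

```bash
python3 -c "
from mv import *
plan(.95,a0=.6)"
```

```text
t4.40 a=0.606 r=0.0509 y=-0.0724 push=1.23 rad=0.48 fy=0.17 w=0.0163 Mz=[-0.0026 -0.1154 -0.0431]
[0.0005, 0.0015, 0.0005, 0, -0.5, 0, 0.0015, 0.0025, 0.0005, 0, -0.5, 0, 0.003, 0.003, 0.0005, 0, -0.5, 0, 0.004, 0.004, 0.0005, 0, -0.5, 0, 0.005, 0.005, 0.0005, 0, -0.5, 0, 0.006, 0.006, 0.0005, 0, -0.5, 0, 0.007, 0.007, 0.0005, 0, -0.5, 0, 0.008, 0.008, 0.0005, 0, -0.5, 0, 0.009, 0.0095, 0.0005, 0, -0.5, 0, 0.01, 0.0105, 0.0005, 0, -0.5, 0, 0.011, 0.0115, 0.0005, 0, -0.5, 0, 0.0115, 0.0125, 0.0005, 0, -0.5, 0]
```

jog_arm(
  rows=[0.0005,0.0015,0,0,0,0,0.0015,0.0025,0,0,0,0,0.003,0.003,0,0,0,0,0.004,0.004,0,0,0,0,0.005,0.005,0,0,0,0,0.006,0.006,0,0,0,0,0.007,0.007,0,0,0,0,0.008,0.008,0,0,0,0,0.009,0.0095,0,0,0,0,0.01,0.0105,0,0,0,0,0.011,0.0115,0,0,0,0,0.0115,0.0125,0,0,0,0],
)

```text
t: 5.4
eef_pos: [0.623, 0.0604, 0.1708]
orientation: [[0.953, 0.001, -0.302], [0.302, -0.0, 0.953], [0.001, -1.0, -0.001]]
force: [0.1, 0.0, 7.9]
grip_width: 0.0159
```

```bash
sed -i "s/for v in w\[3:\]\]/for v in w[3:]*0]/" mv.py; python3 -c "
from mv import *
plan(1.3,a0=.95)"
```

```text
t5.40 a=0.941 r=0.0502 y=-0.0727 push=6.32 rad=4.69 fy=-0.00 w=0.0159 Mz=[-0.1027  0.1288  0.0548]
[0.001, 0.0015, 0.0005, 0, 0, 0, 0.0015, 0.003, 0.0005, 0, 0, 0, 0.0025, 0.004, 0.0005, 0, 0, 0, 0.003, 0.0055, 0.0005, 0, 0, 0, 0.004, 0.0065, 0.0005, 0, 0, 0, 0.0045, 0.008, 0.0005, 0, 0, 0, 0.005, 0.0095, 0.0005, 0, 0, 0, 0.0055, 0.0105, 0.0005, 0, 0, 0, 0.0065, 0.012, 0.0005, 0, 0, 0, 0.007, 0.0135, 0.0005, 0, 0, 0, 0.007, 0.015, 0.0005, 0, 0, 0, 0.0075, 0.016, 0.0005, 0, 0, 0]
```

jog_arm(
  rows=[0.001,0.0015,0,0,0,0,0.0015,0.003,0,0,0,0,0.0025,0.004,0,0,0,0,0.003,0.0055,0,0,0,0,0.004,0.0065,0,0,0,0,0.0045,0.008,0,0,0,0,0.005,0.0095,0,0,0,0,0.0055,0.0105,0,0,0,0,0.0065,0.012,0,0,0,0,0.007,0.0135,0,0,0,0,0.007,0.015,0,0,0,0,0.0075,0.016,0,0,0,0],
)

```text
t: 6.4
eef_pos: [0.6301, 0.0629, 0.1551]
orientation: [[0.953, 0.001, -0.302], [0.302, -0.0, 0.953], [0.001, -1.0, -0.001]]
force: [-1.6, -0.6, 7.7]
grip_width: 0.0163
```

```bash
python3 -c "
from mv import *
plan(1.7,a0=1.3)"
```

```text
t6.40 a=1.291 r=0.0500 y=-0.0725 push=7.90 rad=0.51 fy=-0.07 w=0.0163 Mz=[-0.0235  0.3717  0.0414]
[0.0005, 0.002, 0.0005, 0, 0, 0, 0.001, 0.0035, 0.0005, 0, 0, 0, 0.001, 0.0055, 0.0005, 0, 0, 0, 0.0015, 0.007, 0.0005, 0, 0, 0, 0.0015, 0.0085, 0.0005, 0, 0, 0, 0.002, 0.0105, 0.0005, 0, 0, 0, 0.002, 0.012, 0.0005, 0, 0, 0, 0.002, 0.0135, 0.0005, 0, 0, 0, 0.002, 0.0155, 0.0005, 0, 0, 0, 0.002, 0.017, 0.0005, 0, 0, 0, 0.0015, 0.0185, 0.0005, 0, 0, 0, 0.0015, 0.02, 0.0005, 0, 0, 0]
```

jog_arm(
  rows=[0.0005,0.002,0,0,0,0,0.001,0.0035,0,0,0,0,0.001,0.0055,0,0,0,0,0.0015,0.007,0,0,0,0,0.0015,0.0085,0,0,0,0,0.002,0.0105,0,0,0,0,0.002,0.012,0,0,0,0,0.002,0.0135,0,0,0,0,0.002,0.0155,0,0,0,0,0.002,0.017,0,0,0,0,0.0015,0.0185,0,0,0,0,0.0015,0.02,0,0,0,0],
)

```text
t: 7.4
eef_pos: [0.6314, 0.0635, 0.1355]
orientation: [[0.953, 0.001, -0.302], [0.302, -0.0, 0.953], [0.001, -1.0, -0.001]]
force: [-2.4, -0.1, 10.1]
grip_width: 0.0163
```

```bash
sed -i "s/\[round(round(v\*2000)\/2000,4) for v in w\[:3\]\]/[round(round(v*2000)\/2000,4) for v in w[:2]]+[0.]/" mv.py; python3 -c "
from mv import *
plan(2.1,a0=1.7)"
```

```text
t7.40 a=1.688 r=0.0499 y=-0.0723 push=9.74 rad=-3.49 fy=0.61 w=0.0163 Mz=[-0.0421  0.5432  0.0163]
[0, 0.0025, 0, 0, 0, 0, -0.0005, 0.004, 0, 0, 0, 0, -0.001, 0.0055, 0, 0, 0, 0, -0.0015, 0.007, 0, 0, 0, 0, -0.0015, 0.009, 0, 0, 0, 0, -0.002, 0.0105, 0, 0, 0, 0, -0.003, 0.012, 0, 0, 0, 0, -0.0035, 0.0135, 0, 0, 0, 0, -0.004, 0.015, 0, 0, 0, 0, -0.005, 0.0165, 0, 0, 0, 0, -0.0055, 0.018, 0, 0, 0, 0, -0.0065, 0.0195, 0, 0, 0, 0]
```

jog_arm(
  rows=[0,0.0025,0,0,0,0,-0.0005,0.004,0,0,0,0,-0.001,0.0055,0,0,0,0,-0.0015,0.007,0,0,0,0,-0.0015,0.009,0,0,0,0,-0.002,0.0105,0,0,0,0,-0.003,0.012,0,0,0,0,-0.0035,0.0135,0,0,0,0,-0.004,0.015,0,0,0,0,-0.005,0.0165,0,0,0,0,-0.0055,0.018,0,0,0,0,-0.0065,0.0195,0,0,0,0],
)

```text
t: 8.4
eef_pos: [0.6256, 0.0619, 0.1168]
orientation: [[0.953, 0.002, -0.302], [0.302, -0.0, 0.953], [0.002, -1.0, -0.001]]
force: [-2.0, -0.4, 13.5]
grip_width: 0.0161
```

```bash
python3 -c "
from mv import *
plan(2.5,a0=2.1)"
```

```text
t8.40 a=2.085 r=0.0499 y=-0.0720 push=10.81 rad=-8.38 fy=0.27 w=0.0161 Mz=[ 0.0388  0.3425 -0.0515]
[-0.001, 0.002, 0, 0, 0, 0, -0.002, 0.0035, 0, 0, 0, 0, -0.003, 0.005, 0, 0, 0, 0, -0.004, 0.006, 0, 0, 0, 0, -0.005, 0.0075, 0, 0, 0, 0, -0.006, 0.009, 0, 0, 0, 0, -0.0075, 0.01, 0, 0, 0, 0, -0.0085, 0.011, 0, 0, 0, 0, -0.0095, 0.0125, 0, 0, 0, 0, -0.011, 0.0135, 0, 0, 0, 0, -0.012, 0.0145, 0, 0, 0, 0, -0.0135, 0.0155, 0, 0, 0, 0]
```

```bash
sed -i "s/^o,ex,ey=fr(p)/o,ex,ey=fr(p); o=o+np.array([0,0,.002])-ex*.0005/" mv.py; python3 -c "
from mv import *
plan(2.52,a0=2.12)"
```

```text
t8.40 a=2.114 r=0.0513 y=-0.0720 push=10.56 rad=-8.70 fy=0.27 w=0.0161 Mz=[ 0.0388  0.3425 -0.0515]
[-0.002, 0.001, 0, 0, 0, 0, -0.003, 0.0025, 0, 0, 0, 0, -0.004, 0.0035, 0, 0, 0, 0, -0.005, 0.005, 0, 0, 0, 0, -0.006, 0.0065, 0, 0, 0, 0, -0.0075, 0.0075, 0, 0, 0, 0, -0.0085, 0.0085, 0, 0, 0, 0, -0.0095, 0.01, 0, 0, 0, 0, -0.011, 0.011, 0, 0, 0, 0, -0.012, 0.012, 0, 0, 0, 0, -0.0135, 0.013, 0, 0, 0, 0, -0.015, 0.014, 0, 0, 0, 0]
```

jog_arm(
  rows=[-0.001,0.0015,0,0,0,0,-0.0025,0.0025,0,0,0,0,-0.004,0.0035,0,0,0,0,-0.005,0.005,0,0,0,0,-0.006,0.0065,0,0,0,0,-0.0075,0.0075,0,0,0,0,-0.0085,0.0085,0,0,0,0,-0.0095,0.01,0,0,0,0,-0.011,0.011,0,0,0,0,-0.012,0.012,0,0,0,0,-0.0135,0.013,0,0,0,0,-0.015,0.014,0,0,0,0],
)

```text
t: 9.4
eef_pos: [0.6149, 0.0582, 0.1041]
orientation: [[0.953, 0.009, -0.302], [0.302, 0.002, 0.953], [0.009, -1.0, -0.001]]
force: [8.4, 0.3, 7.0]
grip_width: 0.0163
```

```bash
python3 -c "
from mv import *
plan(2.92,a0=2.52)"
```

```text
t9.40 a=2.447 r=0.0510 y=-0.0722 push=10.70 rad=-0.22 fy=-2.34 w=0.0163 Mz=[ 0.2017 -1.6976 -0.2425]
[-0.005, 0.0025, 0, 0, 0, 0, -0.0065, 0.003, 0, 0, 0, 0, -0.008, 0.004, 0, 0, 0, 0, -0.009, 0.005, 0, 0, 0, 0, -0.0105, 0.0055, 0, 0, 0, 0, -0.012, 0.0065, 0, 0, 0, 0, -0.014, 0.007, 0, 0, 0, 0, -0.0155, 0.0075, 0, 0, 0, 0, -0.017, 0.008, 0, 0, 0, 0, -0.0185, 0.0085, 0, 0, 0, 0, -0.02, 0.009, 0, 0, 0, 0, -0.0215, 0.0095, 0, 0, 0, 0]
```

jog_arm(
  rows=[-0.005,0.0025,0,0,0,0,-0.0065,0.003,0,0,0,0,-0.008,0.004,0,0,0,0,-0.009,0.005,0,0,0,0,-0.0105,0.0055,0,0,0,0,-0.012,0.0065,0,0,0,0,-0.014,0.007,0,0,0,0,-0.0155,0.0075,0,0,0,0,-0.017,0.008,0,0,0,0,-0.0185,0.0085,0,0,0,0,-0.02,0.009,0,0,0,0,-0.0215,0.0095,0,0,0,0],
)

```text
t: 10.4
eef_pos: [0.5987, 0.0529, 0.0952]
orientation: [[0.954, 0.017, -0.301], [0.301, 0.005, 0.954], [0.017, -1.0, -0.001]]
force: [11.5, 0.8, -1.1]
grip_width: 0.0158
```

```bash
python3 -c "
from mv import *
plan(3.32,a0=2.92)"
```

```text
t10.40 a=2.828 r=0.0506 y=-0.0724 push=10.33 rad=4.49 fy=-2.78 w=0.0158 Mz=[ 0.2547 -2.3568 -0.2628]
[-0.0065, 0.001, 0, 0, 0, 0, -0.008, 0.001, 0, 0, 0, 0, -0.0095, 0.0015, 0, 0, 0, 0, -0.011, 0.0015, 0, 0, 0, 0, -0.013, 0.0015, 0, 0, 0, 0, -0.0145, 0.0015, 0, 0, 0, 0, -0.016, 0.0015, 0, 0, 0, 0, -0.018, 0.0015, 0, 0, 0, 0, -0.0195, 0.0015, 0, 0, 0, 0, -0.021, 0.001, 0, 0, 0, 0, -0.023, 0.001, 0, 0, 0, 0, -0.0245, 0.0005, 0, 0, 0, 0]
```

```bash
python3 -c "
from mv import *
print(to(o))"
```

```text
[-0.0153 -0.0484  0.0723  0.     -0.4     1.    ]
```

jog_arm(
  rows=[-0.0065,0.001,0,0,0,0.5,-0.008,0.001,0,0,0,1,-0.0095,0.0015,0,0,0,1,-0.011,0.0015,0,0,0,1,-0.013,0.0015,0,0,0,1,-0.0145,0.0015,0,0,0,1,-0.016,0.0015,0,0,0,1,-0.018,0.0015,0,0,0,1,-0.0195,0.0015,0,0,0,1,-0.021,0.001,0,0,0,1,-0.023,0.001,0,0,0,1,-0.0245,0.0005,0,0,0,1],
)

```text
t: 11.4
eef_pos: [0.5776, 0.0458, 0.0938]
orientation: [[0.954, 0.003, -0.3], [0.3, 0.001, 0.954], [0.004, -1.0, 0.0]]
force: [9.8, 0.4, -9.1]
grip_width: 0.0159
```

```bash
sed -i 's/^    s,a=report();/    s,a=report(); print(to(o)[3:]);/' mv.py;  python3 -c "
from mv import *
plan(3.72,a0=3.32)"
```

```text
t11.40 a=-3.008 r=0.0500 y=-0.0726 push=10.54 rad=7.77 fy=-2.62 w=0.0159 Mz=[-0.1197 -1.8265 -0.1282]
[ 0.  -0.4  0.2]
[-0.004, -0.0005, 0, 0, 0, 0, -0.0055, -0.001, 0, 0, 0, 0, -0.007, -0.0015, 0, 0, 0, 0, -0.0085, -0.002, 0, 0, 0, 0, -0.01, -0.0025, 0, 0, 0, 0, -0.012, -0.003, 0, 0, 0, 0, -0.0135, -0.004, 0, 0, 0, 0, -0.015, -0.0045, 0, 0, 0, 0, -0.0165, -0.005, 0, 0, 0, 0, -0.018, -0.006, 0, 0, 0, 0, -0.019, -0.007, 0, 0, 0, 0, -0.0205, -0.0075, 0, 0, 0, 0]
```

```bash
sed -i "s/np.array(\[0,0,.002\])-ex\*.0005/np.array([0,0,.0005])-ex*.0005/" mv.py;  python3 -c "
from mv import *
plan(3.72,a0=3.32)"
```

```text
t11.40 a=-3.004 r=0.0485 y=-0.0726 push=10.58 rad=7.72 fy=-2.62 w=0.0159 Mz=[-0.1197 -1.8265 -0.1282]
[ 0.  -0.4  0.2]
[-0.004, 0.001, 0, 0, 0, 0, -0.0055, 0.0005, 0, 0, 0, 0, -0.007, 0, 0, 0, 0, 0, -0.0085, -0.0005, 0, 0, 0, 0, -0.01, -0.001, 0, 0, 0, 0, -0.012, -0.0015, 0, 0, 0, 0, -0.0135, -0.0025, 0, 0, 0, 0, -0.015, -0.003, 0, 0, 0, 0, -0.0165, -0.0035, 0, 0, 0, 0, -0.018, -0.0045, 0, 0, 0, 0, -0.019, -0.0055, 0, 0, 0, 0, -0.0205, -0.006, 0, 0, 0, 0]
```

jog_arm(
  rows=[-0.004,0.001,0,0,0,0,-0.0055,0.0005,0,0,0,0,-0.007,0,0,0,0,0,-0.0085,-0.0005,0,0,0,0,-0.01,-0.001,0,0,0,0,-0.012,-0.0015,0,0,0,0,-0.0135,-0.0025,0,0,0,0,-0.015,-0.003,0,0,0,0,-0.0165,-0.0035,0,0,0,0,-0.018,-0.0045,0,0,0,0,-0.019,-0.0055,0,0,0,0,-0.0205,-0.006,0,0,0,0],
)

```text
t: 12.4
eef_pos: [0.5598, 0.0406, 0.0996]
orientation: [[0.954, 0.006, -0.3], [0.3, 0.003, 0.954], [0.007, -1.0, 0.001]]
force: [6.4, 1.5, -3.5]
grip_width: 0.016
```

```bash
python3 -c "
from mv import *
plan(4.12,a0=3.72)
for c,(r0,r1,c0,c1) in {'scene':(115,215,245,345),'top':(140,240,150,250)}.items():
    im=capture(c); save(cv2.resize(im[r0:r1,c0:c1],None,fx=5,fy=5,interpolation=cv2.INTER_CUBIC),c+'3')
"
```

```text
t12.40 a=-2.603 r=0.0492 y=-0.0721 push=7.41 rad=-0.30 fy=-0.52 w=0.0160 Mz=[ 0.3868 -1.404  -0.1593]
[-0.1 -0.4  0.4]
[-0.0035, -0.0015, 0, 0, 0, 0, -0.005, -0.0025, 0, 0, 0, 0, -0.006, -0.0035, 0, 0, 0, 0, -0.0075, -0.0045, 0, 0, 0, 0, -0.0085, -0.0055, 0, 0, 0, 0, -0.01, -0.0065, 0, 0, 0, 0, -0.011, -0.008, 0, 0, 0, 0, -0.012, -0.009, 0, 0, 0, 0, -0.013, -0.0105, 0, 0, 0, 0, -0.014, -0.0115, 0, 0, 0, 0, -0.015, -0.013, 0, 0, 0, 0, -0.016, -0.0145, 0, 0, 0, 0]
```

View pics/scene3.png

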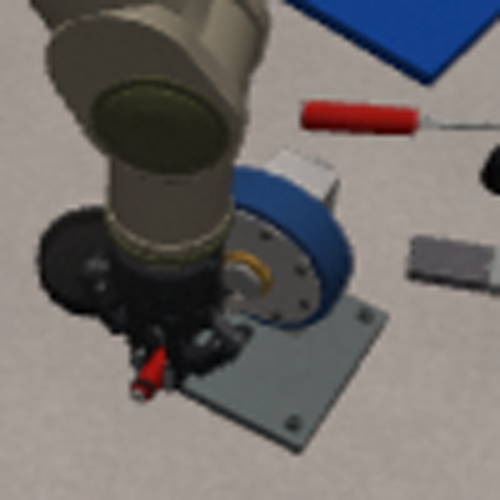

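View pics/top3.png

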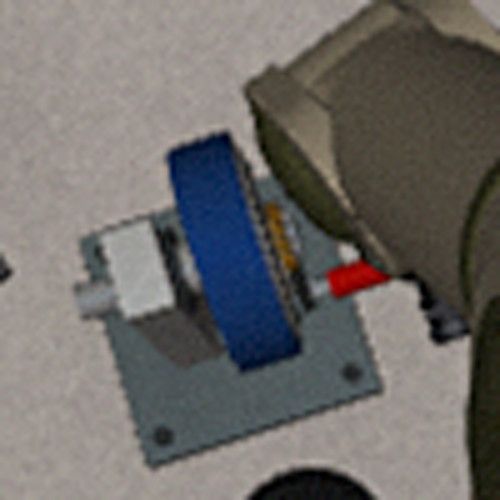

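jog_arm(
  rows=[-0.0035,-0.0015,0,0,0,0,-0.005,-0.0025,0,0,0,0,-0.006,-0.0035,0,0,0,0,-0.0075,-0.0045,0,0,0,0,-0.0085,-0.0055,0,0,0,0,-0.01,-0.0065,0,0,0,0,-0.011,-0.008,0,0,0,0,-0.012,-0.009,0,0,0,0,-0.013,-0.0105,0,0,0,0,-0.014,-0.0115,0,0,0,0,-0.015,-0.013,0,0,0,0,-0.016,-0.0145,0,0,0,0],
)

```text
t: 13.5
eef_pos: [0.5449, 0.0359, 0.1138]
orientation: [[0.954, 0.007, -0.3], [0.3, 0.004, 0.954], [0.008, -1.0, 0.001]]
force: [6.0, 1.1, -3.2]
grip_width: 0.0161
```

```bash
python3 -c "
from mv import *
plan(4.52,a0=4.12)
"
```

```text
t13.50 a=-2.171 r=0.0495 y=-0.0720 push=6.02 rad=-3.18 fy=-0.79 w=0.0161 Mz=[ 0.1265 -0.9924 -0.092 ]
[-0.1 -0.4  0.5]
[-0.0015, -0.0015, 0, 0, 0, 0, -0.0025, -0.003, 0, 0, 0, 0, -0.003, -0.0045, 0, 0, 0, 0, -0.004, -0.006, 0, 0, 0, 0, -0.0045, -0.0075, 0, 0, 0, 0, -0.0055, -0.009, 0, 0, 0, 0, -0.006, -0.0105, 0, 0, 0, 0, -0.0065, -0.012, 0, 0, 0, 0, -0.007, -0.0135, 0, 0, 0, 0, -0.0075, -0.015, 0, 0, 0, 0, -0.008, -0.017, 0, 0, 0, 0, -0.008, -0.0185, 0, 0, 0, 0]
```

jog_arm(
  rows=[-0.0015,-0.0015,0,0,0,0.5,-0.0025,-0.003,0,0,0,0.5,-0.003,-0.0045,0,0,0,0.5,-0.004,-0.006,0,0,0,0.5,-0.0045,-0.0075,0,0,0,0.5,-0.0055,-0.009,0,0,0,0.5,-0.006,-0.0105,0,0,0,0.5,-0.0065,-0.012,0,0,0,0.5,-0.007,-0.0135,0,0,0,0.5,-0.0075,-0.015,0,0,0,0.5,-0.008,-0.017,0,0,0,0.5,-0.008,-0.0185,0,0,0,0.5],
)

```text
t: 14.5
eef_pos: [0.5369, 0.0335, 0.1325]
orientation: [[0.954, -0.001, -0.3], [0.3, 0.001, 0.954], [-0.001, -1.0, 0.001]]
force: [4.6, 1.2, -3.6]
grip_width: 0.0163
```

```bash
python3 -c "
from mv import *
plan(4.92,a0=4.52)
"
```

```text
t14.50 a=-1.758 r=0.0500 y=-0.0718 push=4.39 rad=-4.02 fy=-0.24 w=0.0163 Mz=[ 0.1988 -0.8069 -0.0532]
[-0.1 -0.4 -0.1]
[0, -0.0015, 0, 0, 0, 0, -0.0005, -0.003, 0, 0, 0, 0, -0.0005, -0.0045, 0, 0, 0, 0, -0.001, -0.0065, 0, 0, 0, 0, -0.001, -0.008, 0, 0, 0, 0, -0.001, -0.0095, 0, 0, 0, 0, -0.001, -0.0115, 0, 0, 0, 0, -0.0005, -0.013, 0, 0, 0, 0, -0.0005, -0.0145, 0, 0, 0, 0, -0.0005, -0.0165, 0, 0, 0, 0, 0, -0.018, 0, 0, 0, 0, 0, -0.0195, 0, 0, 0, 0]
```

jog_arm(
  rows=[0,-0.0015,0,0,0,0,-0.0005,-0.003,0,0,0,0,-0.0005,-0.0045,0,0,0,0,-0.001,-0.0065,0,0,0,0,-0.001,-0.008,0,0,0,0,-0.001,-0.0095,0,0,0,0,-0.001,-0.0115,0,0,0,0,-0.0005,-0.013,0,0,0,0,-0.0005,-0.0145,0,0,0,0,-0.0005,-0.0165,0,0,0,0,0,-0.018,0,0,0,0,0,-0.0195,0,0,0,0],
)

```text
t: 15.5
eef_pos: [0.5368, 0.0335, 0.1521]
orientation: [[0.954, -0.002, -0.3], [0.3, 0.001, 0.954], [-0.001, -1.0, 0.001]]
force: [3.1, 1.1, -3.0]
grip_width: 0.016
```

```bash
python3 -c "
from mv import *
plan(5.32,a0=4.92)
"
```

```text
t15.50 a=-1.365 r=0.0504 y=-0.0718 push=2.25 rad=-3.78 fy=0.10 w=0.0160 Mz=[ 0.2124 -0.6442 -0.088 ]
[-0.1 -0.4 -0.1]
[0.0005, -0.0015, 0, 0, 0, 0, 0.001, -0.0035, 0, 0, 0, 0, 0.0015, -0.005, 0, 0, 0, 0, 0.002, -0.0065, 0, 0, 0, 0, 0.003, -0.008, 0, 0, 0, 0, 0.0035, -0.0095, 0, 0, 0, 0, 0.004, -0.011, 0, 0, 0, 0, 0.005, -0.0125, 0, 0, 0, 0, 0.0055, -0.014, 0, 0, 0, 0, 0.0065, -0.0155, 0, 0, 0, 0, 0.0075, -0.017, 0, 0, 0, 0, 0.008, -0.0185, 0, 0, 0, 0]
```

jog_arm(
  rows=[0.0005,-0.0015,0,0,0,0,0.001,-0.0035,0,0,0,0,0.0015,-0.005,0,0,0,0,0.002,-0.0065,0,0,0,0,0.003,-0.008,0,0,0,0,0.0035,-0.0095,0,0,0,0,0.004,-0.011,0,0,0,0,0.005,-0.0125,0,0,0,0,0.0055,-0.014,0,0,0,0,0.0065,-0.0155,0,0,0,0,0.0075,-0.017,0,0,0,0,0.008,-0.0185,0,0,0,0],
)

```text
t: 16.5
eef_pos: [0.5443, 0.0357, 0.1706]
orientation: [[0.954, -0.002, -0.3], [0.3, 0.001, 0.954], [-0.002, -1.0, 0.001]]
force: [-0.5, 0.4, -3.2]
grip_width: 0.0161
```

```bash
python3 -c "
from mv import *
plan(5.72,a0=5.32)
"
```

```text
t16.50 a=-0.963 r=0.0505 y=-0.0720 push=2.80 rad=-1.54 fy=0.58 w=0.0161 Mz=[-0.104   0.033   0.0286]
[-0.1 -0.4 -0.1]
[0.0015, -0.001, 0, 0, 0, 0, 0.0025, -0.0025, 0, 0, 0, 0, 0.0035, -0.0035, 0, 0, 0, 0, 0.0045, -0.005, 0, 0, 0, 0, 0.0055, -0.006, 0, 0, 0, 0, 0.007, -0.0075, 0, 0, 0, 0, 0.008, -0.0085, 0, 0, 0, 0, 0.0095, -0.0095, 0, 0, 0, 0, 0.0105, -0.0105, 0, 0, 0, 0, 0.012, -0.0115, 0, 0, 0, 0, 0.0135, -0.0125, 0, 0, 0, 0, 0.0145, -0.0135, 0, 0, 0, 0]
```

jog_arm(
  rows=[0.0015,-0.001,0,0,0,0,0.0025,-0.0025,0,0,0,0,0.0035,-0.0035,0,0,0,0,0.0045,-0.005,0,0,0,0,0.0055,-0.006,0,0,0,0,0.007,-0.0075,0,0,0,0,0.008,-0.0085,0,0,0,0,0.0095,-0.0095,0,0,0,0,0.0105,-0.0105,0,0,0,0,0.012,-0.0115,0,0,0,0,0.0135,-0.0125,0,0,0,0,0.0145,-0.0135,0,0,0,0],
)

```text
t: 17.5
eef_pos: [0.5583, 0.04, 0.1844]
orientation: [[0.954, -0.002, -0.3], [0.3, 0.0, 0.954], [-0.002, -1.0, 0.001]]
force: [-3.6, -1.8, 1.2]
grip_width: 0.0159
```

```bash
python3 -c "
from mv import *
plan(6.12,a0=5.72)
"
```

```text
t17.50 a=-0.563 r=0.0503 y=-0.0722 push=2.72 rad=3.16 fy=-0.63 w=0.0159 Mz=[-0.5079  0.7701  0.1214]
[-0.1 -0.4 -0.1]
[0.0015, -0.0005, 0, 0, 0, 0, 0.003, -0.0015, 0, 0, 0, 0, 0.0045, -0.002, 0, 0, 0, 0, 0.006, -0.003, 0, 0, 0, 0, 0.0075, -0.0035, 0, 0, 0, 0, 0.009, -0.004, 0, 0, 0, 0, 0.0105, -0.005, 0, 0, 0, 0, 0.012, -0.0055, 0, 0, 0, 0, 0.014, -0.0055, 0, 0, 0, 0, 0.0155, -0.006, 0, 0, 0, 0, 0.017, -0.0065, 0, 0, 0, 0, 0.0185, -0.007, 0, 0, 0, 0]
```

jog_arm(
  rows=[0.0015,-0.0005,0,0,0,0,0.003,-0.0015,0,0,0,0,0.0045,-0.002,0,0,0,0,0.006,-0.003,0,0,0,0,0.0075,-0.0035,0,0,0,0,0.009,-0.004,0,0,0,0,0.0105,-0.005,0,0,0,0,0.012,-0.0055,0,0,0,0,0.014,-0.0055,0,0,0,0,0.0155,-0.006,0,0,0,0,0.017,-0.0065,0,0,0,0,0.0185,-0.007,0,0,0,0],
)

```text
t: 18.5
eef_pos: [0.5763, 0.0456, 0.1916]
orientation: [[0.954, -0.002, -0.3], [0.3, 0.0, 0.954], [-0.002, -1.0, 0.001]]
force: [-3.4, -2.9, 3.2]
grip_width: 0.0161
```

```bash
python3 -c "
from mv import *
plan(6.52,a0=6.12)
for c,(r0,r1,c0,c1) in {'scene':(115,215,245,345),'top':(140,240,150,250)}.items():
    im=capture(c); save(cv2.resize(im[r0:r1,c0:c1],None,fx=5,fy=5,interpolation=cv2.INTER_CUBIC),c+'4')
"
```

```text
t18.50 a=-0.158 r=0.0504 y=-0.0724 push=3.55 rad=3.82 fy=-1.76 w=0.0161 Mz=[-0.3978  0.7544  0.0841]
[-0.1 -0.4 -0.1]
[0.0015, 0, 0, 0, 0, 0, 0.003, 0, 0, 0, 0, 0, 0.005, 0, 0, 0, 0, 0, 0.0065, 0, 0, 0, 0, 0, 0.008, 0, 0, 0, 0, 0, 0.01, 0, 0, 0, 0, 0, 0.0115, 0, 0, 0, 0, 0, 0.013, 0, 0, 0, 0, 0, 0.015, 0.0005, 0, 0, 0, 0, 0.0165, 0.0005, 0, 0, 0, 0, 0.018, 0.001, 0, 0, 0, 0, 0.0195, 0.001, 0, 0, 0, 0]
```

View pics/scene4.png

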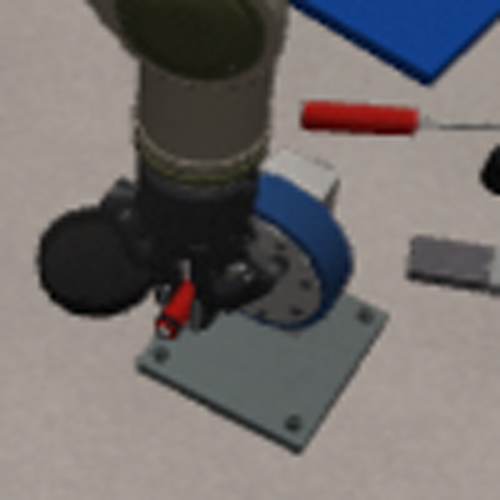

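View pics/top4.png

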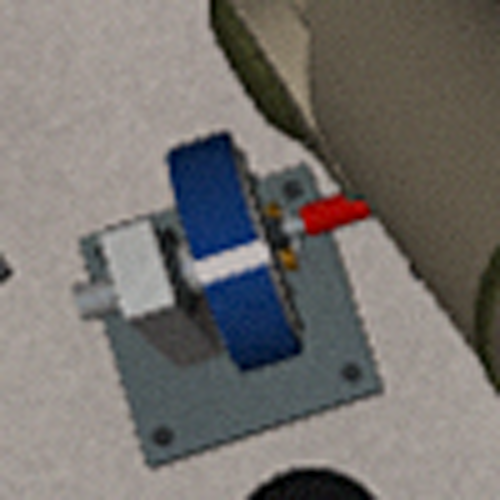

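```bash
cat > sf.py <<'E'
from mv import *
from scipy.optimize import least_squares,minimize_scalar
D=np.array([(1.29,7.9),(1.69,9.7),(2.09,10.7),(2.45,10.7),(2.83,10.3),(3.275,10.55),(3.68,7.41),(4.11,6.02),(4.525,4.39),(4.918,2.25),(5.32,2.8),(5.72,2.72),(6.125,3.55)])
th=D[:,0]-D[:,1]*.05/1.2
for fixed in (0,1):
    f=lambda q:(q[0] if not fixed else .33)/.05-q[1]/.05*np.sin(th+q[2])-D[:,1]
    best=min((least_squares(f,[.33,.23,d]) for d in np.arange(0,6.3,1)),key=lambda r:r.cost)
    q=best.x;print(q,'rms',np.sqrt(np.mean(best.fun**2)),best.fun)
    print('rotor for down:',[float((np.pi-q[2]*1+k*2*np.pi)) for k in range(-1,4)])
def stripe(row,col):
    px=np.array([row,col]);
    g=lambda t:np.linalg.norm(proj(o+ey*.03+.065*(np.sin(t)*ex+np.array([0,0,np.cos(t)])),'top')-px)
    ts=np.linspace(-1.5,1.5,601);d=[g(t) for t in ts];i=np.argmin(d);return ts[i],d[i]
if __name__=='__main__':print(stripe(140+261.5/5,150+230.5/5))
E
python3 sf.py
```

```text
[ 0.3324 -0.2105  5.7359] rms 0.3832951007262969 [ 0.4402 -0.2172 -0.3053  0.1315  0.3916 -0.7287  0.5535 -0.085  -0.3004
  0.5808 -0.3554 -0.0312 -0.0744]
rotor for down: [-8.877459595940957, -2.594274288761371, 3.6889110184182154, 9.972096325597802, 16.25528163277739]
[ 0.33   -0.2107 -0.5494] rms 0.38627989252886213 [ 0.3856 -0.269  -0.3537  0.0866  0.3501 -0.7679  0.5149 -0.1255 -0.3445
  0.5321 -0.4078 -0.0868 -0.1319]
rotor for down: [-2.5921778085175573, 3.691007498662029, 9.974192805841614, 16.2573781130212, 22.540563420200787]
(np.float64(-0.32000000000000006), np.float64(0.2550246467888164))
```

jog_arm(
  rows=[0.0015,0,0,0,0,0,0.003,0,0,0,0,0,0.005,0,0,0,0,0,0.0065,0,0,0,0,0,0.008,0,0,0,0,0,0.01,0,0,0,0,0,0.0115,0,0,0,0,0,0.013,0,0,0,0,0,0.015,0.0005,0,0,0,0,0.0165,0.0005,0,0,0,0,0.018,0.001,0,0,0,0,0.0195,0.001,0,0,0,0],
)

```text
t: 19.6
eef_pos: [0.5956, 0.0518, 0.1908]
orientation: [[0.954, -0.0, -0.3], [0.3, 0.001, 0.954], [-0.0, -1.0, 0.001]]
force: [-3.2, -2.0, 4.1]
grip_width: 0.0161
```

```bash
python3 -c "
from mv import *
plan(6.84,a0=6.52)
"
```

```text
t19.60 a=0.247 r=0.0505 y=-0.0725 push=4.56 rad=3.11 fy=-0.94 w=0.0161 Mz=[-0.3228  0.698   0.0695]
[-0.1 -0.4 -0. ]
[0.0005, 0.0005, 0, 0, 0, 0, 0.002, 0.001, 0, 0, 0, 0, 0.003, 0.0015, 0, 0, 0, 0, 0.0045, 0.002, 0, 0, 0, 0, 0.0055, 0.0025, 0, 0, 0, 0, 0.007, 0.003, 0, 0, 0, 0, 0.008, 0.0035, 0, 0, 0, 0, 0.0095, 0.004, 0, 0, 0, 0, 0.0105, 0.0045, 0, 0, 0, 0, 0.012, 0.005, 0, 0, 0, 0, 0.013, 0.006, 0, 0, 0, 0, 0.014, 0.0065, 0, 0, 0, 0]
```

jog_arm(
  rows=[0.0005,0.0005,0,0,0,0,0.002,0.001,0,0,0,0,0.003,0.0015,0,0,0,0,0.0045,0.002,0,0,0,0,0.0055,0.0025,0,0,0,0,0.007,0.003,0,0,0,0,0.008,0.0035,0,0,0,0,0.0095,0.004,0,0,0,0,0.0105,0.0045,0,0,0,0,0.012,0.005,0,0,0,0,0.013,0.006,0,0,0,0,0.014,0.0065,0,0,0,0],
)

```text
t: 20.6
eef_pos: [0.6095, 0.0562, 0.1845]
orientation: [[0.954, 0.001, -0.3], [0.3, 0.001, 0.954], [0.001, -1.0, 0.001]]
force: [-2.1, -1.9, 6.2]
grip_width: 0.0161
```

```bash
python3 -c "
from mv import *
plan(7.11,a0=6.84)
for c,(r0,r1,c0,c1) in {'top':(140,240,150,250)}.items():
    im=capture(c); save(cv2.resize(im[r0:r1,c0:c1],None,fx=5,fy=5,interpolation=cv2.INTER_CUBIC),c+'5')
"
```

```text
t20.60 a=0.563 r=0.0505 y=-0.0725 push=5.48 rad=3.88 fy=-1.20 w=0.0161 Mz=[-0.377   0.5785  0.0886]
[-0.1 -0.4  0.1]
[0.0005, 0.001, 0, 0, 0, 0, 0.0015, 0.0015, 0, 0, 0, 0, 0.0025, 0.002, 0, 0, 0, 0, 0.003, 0.003, 0, 0, 0, 0, 0.004, 0.0035, 0, 0, 0, 0, 0.005, 0.004, 0, 0, 0, 0, 0.006, 0.005, 0, 0, 0, 0, 0.0065, 0.0055, 0, 0, 0, 0, 0.0075, 0.0065, 0, 0, 0, 0, 0.0085, 0.007, 0, 0, 0, 0, 0.009, 0.008, 0, 0, 0, 0, 0.01, 0.009, 0, 0, 0, 0]
```

View pics/top5.png

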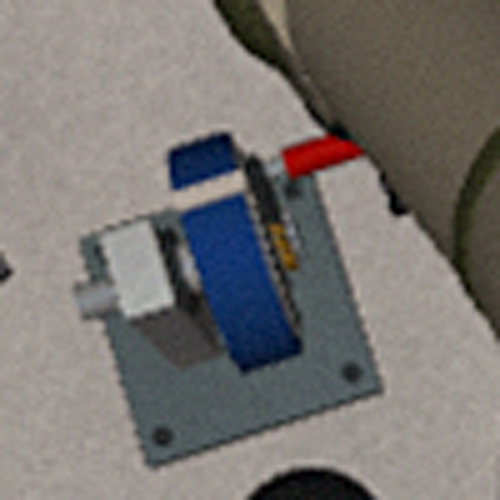

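Stripe at zoomed (210,190) i.e. row 178, col 192; on to the final angle, then settle.

jog_arm(
  rows=[0.0005,0.001,0,0,0,0,0.0015,0.0015,0,0,0,0,0.0025,0.002,0,0,0,0,0.003,0.003,0,0,0,0,0.004,0.0035,0,0,0,0,0.005,0.004,0,0,0,0,0.006,0.005,0,0,0,0,0.0065,0.0055,0,0,0,0,0.0075,0.0065,0,0,0,0,0.0085,0.007,0,0,0,0,0.009,0.008,0,0,0,0,0.01,0.009,0,0,0,0],
)

```text
t: 21.65
eef_pos: [0.6197, 0.0595, 0.1756]
orientation: [[0.954, 0.001, -0.3], [0.3, 0.002, 0.954], [0.002, -1.0, 0.001]]
force: [-4.0, -1.7, 6.3]
grip_width: 0.0162
```

```bash
python3 -c "
from mv import *
report()
from sf import stripe
print(stripe(178,192))
for c,(r0,r1,c0,c1) in {'top':(140,240,150,250)}.items():
    im=capture(c); save(cv2.resize(im[r0:r1,c0:c1],None,fx=5,fy=5,interpolation=cv2.INTER_CUBIC),c+'6')
"
```

```text
t21.65 a=0.838 r=0.0506 y=-0.0725 push=7.53 rad=0.98 fy=-0.43 w=0.0162 Mz=[-0.3578  0.6311  0.0726]
[ 0.3324 -0.2105  5.7359] rms 0.3832951007262969 [ 0.4402 -0.2172 -0.3053  0.1315  0.3916 -0.7287  0.5535 -0.085  -0.3004
  0.5808 -0.3554 -0.0312 -0.0744]
rotor for down: [-8.877459595940957, -2.594274288761371, 3.6889110184182154, 9.972096325597802, 16.25528163277739]
[ 0.33   -0.2107 -0.5494] rms 0.38627989252886213 [ 0.3856 -0.269  -0.3537  0.0866  0.3501 -0.7679  0.5149 -0.1255 -0.3445
  0.5321 -0.4078 -0.0868 -0.1319]
rotor for down: [-2.5921778085175573, 3.691007498662029, 9.974192805841614, 16.2573781130212, 22.540563420200787]
(np.float64(0.30000000000000004), np.float64(0.7518175434446475))
```

View pics/top6.png

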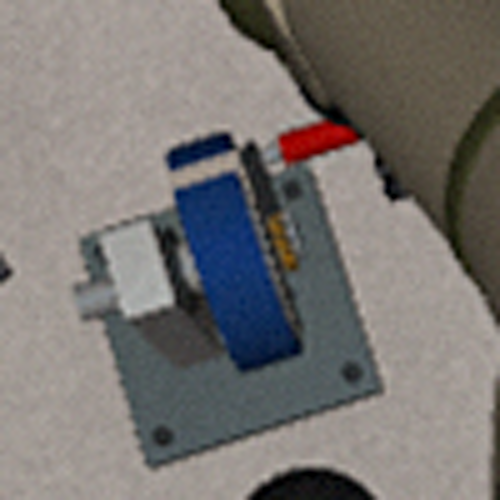

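jog_arm(
  rows=[0,0,0,0,0,0,0,0,0,0,0,0,0,0,0,0,0,0,0,0,0,0,0,0],
)

```text
t: 22.03
eef_pos: [0.6199, 0.0596, 0.1755]
orientation: [[0.954, 0.002, -0.3], [0.3, 0.002, 0.954], [0.002, -1.0, 0.001]]
force: [-2.7, -1.9, 4.5]
grip_width: 0.0161
```

```bash
sed -i 's/(6.125,3.55)\]/(6.125,3.55),(6.53,4.56),(6.846,5.48),(7.121,7.53)]/' sf.py; python3 -c "
from sf import *
print(stripe(140+168/5,150+205/5)); report(); print(observe()['qd'])"
```

```text
[ 0.3339 -0.2111  5.7522] rms 0.42555775420403763 [ 0.5371 -0.1294 -0.2345  0.1798  0.4124 -0.7365  0.5204 -0.1262 -0.3334
  0.5701 -0.3419  0.0103 -0.0087  0.1894  0.373  -0.8818]
rotor for down: [-8.89382544040464, -2.6106401332250533, 3.672545173954533, 9.955730481134118, 16.238915788313705]
[0.33   0.2111 2.615 ] rms 0.432316454633016 [ 0.4764 -0.1935 -0.3041  0.1038  0.3292 -0.8266  0.4252 -0.2216 -0.4248
  0.4858 -0.4194 -0.0599 -0.0732  0.1288  0.314  -0.9406]
rotor for down: [-5.756620394575371, 0.5265649126042145, 6.809750219783801, 13.092935526963387, 19.376120834142974]
(np.float64(0.54), np.float64(0.9806688692161839))
t22.03 a=0.843 r=0.0506 y=-0.0724 push=5.53 rad=0.64 fy=-1.00 w=0.0161 Mz=[-0.4216  0.7059  0.1513]
[-0.0005 -0.0001  0.001   0.0009  0.0007  0.0012  0.0005]
```

```bash
python3 -c "
from mv import *
report(); print(job_done()); report()"
```

```text
t22.03 a=0.843 r=0.0506 y=-0.0724 push=5.53 rad=0.64 fy=-1.00 w=0.0161 Mz=[-0.4216  0.7059  0.1513]
the job is handed in; nothing more can be done
None
the job is handed in; nothing more can be done
```

I gripped the red handle and turned the drum about one full turn in the positive direction, with the rotor going from about 0.6 to 6.82 rad. I stopped with the heavy side pointing down by my estimate and handed the job in at 22.0 s; it gave no verdict.

- **Where the heavy side is:** a sine fit to the push at 16 angles gave 0.33 N m of drag and 0.21 N m of imbalance, within the stated ranges. The fit residual was 0.4 N rms. It puts the heavy side down at rotor ≈ 0.53 rad plus one turn.
- **Final check:** the white stripe in the top picture read about 0.54 rad, 0.01 rad from that target against the 0.40 rad allowed. That reading is about 1 pixel off the model.
- **Grip and stillness:** the gripper was still closed on the handle at a 16 mm opening. The arm's joint speeds were about zero, but I did not measure the drum's own speed.
- **Disagreements:** radial forces of up to about 9 N showed that my circle centre was 1–2 mm off, so I adjusted it during the turn. The last push readings, 7.5 N while moving and 5.5 N after settling, fall on either side of the expected 6.6 N.
- **Bystanders:** I kept the arm well above them and saw nothing move in the cropped pictures around the stand. I did not re-measure their positions at the end.

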